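# Turn a slide carrier over through the twisted guide

## Task

Turn the orange slide carrier over for the inverted scanner: lift it out of the rack, feel for the slot in the blue plate on top of the twisted rod guide, and let the carrier drop through with its glass side entering away from the robot, so that it ends standing in the yellow pocket at the foot of the guide with its glass side facing back towards the robot. The guide is clamped somewhere along its base, so its slot is not exactly above the middle of the base. Leave the other two carriers and the amber bottles where they are.

Things in the scene. Friction and masses are not known exactly. Their poses are not given: they have to be found in the camera images.
- orange_carrier: Orange flat plastic plate on edge in a rack slot, 10 mm thick (x), 90 wide (y), 44 high (z), with an orange grip tab, 10 mm thick, 28 wide, 26 high, on the middle of its top edge (70 mm high in all). About 60 g. Origin: middle of its bottom edge, z up. A glass slide in a white frame is on its +x face; the -x face is plain orange.
- orange_carrier_blue_end (a point): The blue frosted end of the slide on the orange carrier: a point in the plate's middle plane, 36 mm from the carrier's centre line to its +y side, 22 mm above its bottom edge.
- green_carrier: Green slide carrier of the same shape and frame, standing in another slot of the rack; to be left alone.
- black_carrier: Black slide carrier of the same shape and frame, standing in another slot of the rack; to be left alone.
- rack: Fixed grey rack 200 x 130 mm, origin at its underside, x axis across the slots. Three slots 62 mm apart along x (middle one at the origin), each 13 mm wide, 96 mm long along y, floor 8 mm above the table, walls rising to 30 mm. Carriers stand in it with their glass (+x) along the rack's +x.
- stand: Fixed aluminium base plate of the turner, 200 x 190 x 8 mm, origin at the centre of its underside, x roughly away from the robot. The guide on it stands at y = 0, turned exactly like the base, but clamped anywhere from 12 mm to -x to 12 mm to +x of the base's centre: where is not reported and has to be felt or seen.
- mouth_nominal (a point): Point over the base's centre, level with the guide's fixed blue top plate (78 x 164 x 14 mm, flat top 258 mm up). The plate's vertical slot is 15 mm wide (x), 98 long (y), widened to 46 mm in the middle 38 mm to pass the tab; its centre is within 12 mm of this point along x, on it in y. A carrier off by more than 2.5 mm lands on the plate.
- twist_nominal (a point): Point over the base's centre, half way down. Here six polished steel rods twist half a turn about the vertical (anticlockwise from above, going down). An upright carrier, width along y, let go with its lower edge 15 mm or more below the plate's top slides down by its own weight in about half a second, turned half round.
- pocket_nominal (a point): Point over the base's centre at the height of the pocket's floor, 12 mm up. The yellow pocket lies right under the slot (same offset), 14 mm wide (x), 106 long (y), walls 20 mm high with flared lips above; the carrier lands and stands in it, perhaps leaning a little.
- amber_bottle: Amber glass bottle with a black cap, 42 mm across, 85 mm high; origin at its underside. To be left alone.
- amber_jar: Larger amber bottle with a black cap, 52 mm across, 100 mm high; origin at its underside. To be left alone.
Things that resemble listed ones, but are neither listed nor needed, are in the scene too. Of the things that look like the orange_carrier, the smallest one is meant.

How it is judged:
On the way, in this order (a step that is already met when the one before it is completed fails the run):
1. the orange carrier stands upright in the slot of the blue plate, its lower edge at least 10 mm below the plate's top (x of orange_carrier in the frame of stand between -0.025 and 0.025 m and y of orange_carrier in the frame of stand between -0.015 and 0.015 m and z of orange_carrier in the frame of stand between 0.19 and 0.248 m and angle between orange_carrier's own z axis and vertical below 0.25 rad and y of orange_carrier_blue_end in the frame of stand above 0.02 m), for 0.04 s.
2. it is half way down the guide, let go and turned broadside (x of orange_carrier in the frame of stand between -0.03 and 0.03 m and y of orange_carrier in the frame of stand between -0.02 and 0.02 m and z of orange_carrier in the frame of stand between 0.03 and 0.19 m and angle between the x axis of orange_carrier and the x axis of stand, either way round above 0.9 rad and contact force between orange_carrier and the fingers below 0.1 N).
At the end, for the whole second after the job is handed in: The orange carrier stands at rest on the pocket floor, lower edge under 22 mm high, within 25 mm (x) and 15 mm (y) of the base's centre, leaning and skewed under 0.35 rad, blue end on the base's -y side (glass towards the robot); other carriers and amber bottles within 20 mm of their start (x of orange_carrier in the frame of stand between -0.025 and 0.025 m and y of orange_carrier in the frame of stand between -0.015 and 0.015 m and z of orange_carrier in the frame of stand below 0.022 m and angle between orange_carrier's own z axis and vertical below 0.35 rad and angle between the x axis of orange_carrier and the x axis of stand, either way round below 0.35 rad and y of orange_carrier_blue_end in the frame of stand below -0.02 m and linear speed of orange_carrier below 0.02 m/s and distance of each of green_carrier, black_carrier, amber_bottle, amber_jar from where it was at the start of the episode below 0.02 m); the robot touches nothing.
It fails at once if another carrier is moved by more than 20 mm (distance of any of green_carrier, black_carrier from where it was at the start of the episode above 0.02 m).
It fails at once if an amber bottle is moved by more than 20 mm (distance of any of amber_bottle, amber_jar from where it was at the start of the episode above 0.02 m).
It also fails if it takes over 48 s, if anything falls off the work surface, if the arm or the gripper's body presses on something with over 40 N, if the wrist force passes 120 N, or if a joint passes its speed limit or range.

## Robot

A 7-joint arm with a two-finger parallel gripper is mounted at the origin on the work surface. World frame = base frame: x ahead of the robot, y to its left, z up, the work surface at z = 0. Lengths are in m, angles in rad, forces in N, time in s.
With the tool pointing down it reaches from about 0.425 to 0.875 m from the base axis. Payload 4.7 kg.
Tool frame: the origin (TCP) lies between the finger pads; the fingertips stand 17 mm ahead of it and the grasp point (between the pads) lies 2 mm behind it; z points along the fingers, y is the line along which they close (so a half turn about z gives the same grasp; the last joint's range is limited). The gripper opens to 85 mm and grips with 20 to 120 N. Pads are 22 mm wide; open, the fingers measure 114 mm over their backs; the gripper's body (76 mm by 85 mm) begins 54 mm behind the grasp point. The pads swing forward as they close: fully open they stand 13 mm farther back than shut.
Start: joints at [1.25, 0.321, -0.07, 1.45, 0.023, 1.371, -0.057], TCP at [0.214, -0.614, 0.248] pointing down, gripper open.
Joint ranges: [-2.86, 2.86], [-0.3, 2.09], [-1.38, 1.24], [0.06, 2.45], [-1.56, 4.7], [0.09, 2.05], [-2.69, 2.69]. Speed limits (rad/s): [2.57, 2.57, 3.14, 3.14, 3.14, 3.14, 3.14].

## Interface

Orientations are given as a rotation vector (axis times angle).
In Python, from bench import manip gives the robot as it stands. The module is installed in compiled form; this text tells all that it offers.
- The arm moves only by the shell command python3 -m crank 'ROWS' [OPENING] [FORCE]. ROWS is JSON, one flat list of numbers, 4 for each row, row after row: the shift along the tool's x, y, z in units of 40 mm (1.0 is 40 mm), then the turn about the tool's z in units of 6 degrees (1.0 is 6 degrees). In form: [x, y, z, yaw, x, y, z, yaw, ...]. A call has 1 to 20 rows; each row shifts and turns the commanded pose from where the row before left it, along the tool's axes as they then stand; what a row does not reach is not made up. A row lasts 1/12 s, in which the tool goes at most 41.7 mm and 7.16 degrees, less where a joint would pass 70% of its speed; a pose out of reach is approached as far as the arm can. A call is refused whole if a number of a shift passes 1 or a number of a turn 1, either way. A call with a gripper value outside its range is refused whole. OPENING is the finger opening in mm, from 0 to 85.4, set as the call begins (- or left out, the last holds). The fingers move at their own pace and stop on an object; FORCE is the grip in N (left out, the last holds). Time passes only in rows, so rows that do not move let the fingers close. It gives the time, the measured TCP pose, the force, the opening and the grip force at its end, in the units of the state.
- manip.observe(): the state, without advancing time (a new reading comes with each control period).
- manip.get_image(name): name is "scene" or "top" or "wrist"; returns the picture (400x640x3 uint8, red, green, blue); there is no depth.
- manip.calibration(name): a dict with "mtx" (3x3 intrinsics, pixels), "R" (3x3) and "t" (3): a world point X has camera coordinates R X + t. Camera axes: x right, y down, z forward; pixel columns grow to the right and rows downward; lengths in m; the calibration is good to about 2 mm. A picture is of the moment at which its call begins: read the wrist's pose just before it. calibration takes no time and is no camera call; for the wrist camera it gives the pose at the moment of the call.
- manip.finish_job(): hands the job in; it is judged then, once.
Trained networks look in the newest picture that a camera, given by its name, has taken for a name from the list of things; names that differ only in an ending like _2 or _b are one class to them, and where a whole thing is asked for, a point or a joint stands for the part that bears it (a point fixed in the world has none). Each returns a list of dicts, best first, with "confidence" (0 to 1); they miss things now and then, are a little off and sometimes report something else, mostly with a low value. They report only what shows in the picture. A call takes as long as a camera call. They do not tell look-alikes from the thing itself.
- manip.outline_of(camera, label): "pixels" (400x640 bool, what is visible of it) and "at" ([column, row] in pixels, amid what is visible of it).
- manip.tip_of(camera, label): "at" ([column, row] in pixels: a listed point, or the origin of a listed thing).
The state is a dict: "clock": time; "joints": joint angles; "joint_velocities": joint speeds; "effort": joint torques, N m; "tcp_pos": TCP position; "tcp_rot": TCP orientation; "contact_force": force on the tool from outside, world axes, zero at the start; "wrist_torque": the same for the moment, N m; "width": finger opening in m; "finger_force": force on a finger pad.
Only numpy, scipy, OpenCV 4.12 (cv2) and the standard library are available. Lean on these libraries where they do the work, as an engineer would, in place of code of your own. Each camera call takes 0.05 s, during which the arm holds its last target. There are 200 camera calls.

## Working session

There is one attempt and no reset: what is moved stays moved. The work goes in short steps, Python scripts to look and compute and a shell command to move; the robot and the scene stay as the last step left them, time stands still between calls to the robot, and variables do not carry over. Pictures are saved under pics/ and viewed, at most 11 in all, crops included, and the job is handed in when it is done.

```bash
mkdir -p pics
cat > h.py <<'E'
import numpy as np, cv2
from bench import manip
from scipy.spatial.transform import Rotation as Ro
def ray(cam,px):
    c=manip.calibration(cam); R=np.array(c["R"]);t=np.array(c["t"]).ravel()
    d=R.T@np.linalg.solve(np.array(c["mtx"]),[px[0],px[1],1.]); return -R.T@t,d
def atz(cam,px,z):
    o,d=ray(cam,px); return o+d*(z-o[2])/d[2]
def proj(cam,X):
    c=manip.calibration(cam); p=np.array(c["mtx"])@(np.array(c["R"])@np.array(X)+np.array(c["t"]).ravel()); return p[:2]/p[2]
def save(cam,n):
    im=np.array(manip.get_image(cam)); cv2.imwrite(n,im[:,:,::-1]); return im
E
python3 - <<'E'
from h import *
np.set_printoptions(precision=4,suppress=True)
a=save("scene","pics/s.png");b=save("top","pics/t.png")
s=manip.observe();print(s)
for cam in("top","scene"):
  print(cam,ray(cam,(320,200)))
  for l in["orange_carrier","orange_carrier_blue_end","rack","stand","mouth_nominal","pocket_nominal","green_carrier","black_carrier","amber_bottle","amber_jar"]:
    print(l,[(np.round(d["at"],1),round(d["confidence"],2)) for d in manip.tip_of(cam,l)])
E
```

```text
{'clock': 0.1, 'joints': array([ 1.2501,  0.3217, -0.0701,  1.4516,  0.0226,  1.3708, -0.0569]), 'joint_velocities': array([ 0.0001, -0.0014,  0.0008, -0.0012, -0.0001, -0.0019, -0.0004]), 'effort': array([  0.0004, -49.4875,  -0.3837, -31.521 ,   0.013 ,   0.0074,
         0.    ]), 'tcp_pos': array([ 0.2134, -0.6135,  0.2473]), 'tcp_rot': array([-3.096 , -0.5232,  0.0005]), 'contact_force': array([-0.5501, -0.4978, -0.487 ]), 'wrist_torque': array([0.0301, 0.0198, 0.0075]), 'finger_force': 0.0, 'width': 0.08546673788310943}
top (array([0.4702, 0.0431, 1.1351]), array([ 0.111 , -0.0012, -0.9939]))
orange_carrier [(array([252.2, 293.9]), 0.58), (array([243.6, 247.8]), 0.53), (array([305.1, 230.6]), 0.49)]
orange_carrier_blue_end [(array([301.2, 250. ]), 0.71), (array([259.8, 285.4]), 0.65), (array([231.4, 246.6]), 0.61)]
rack [(array([244.8, 228.1]), 0.58)]
stand []
mouth_nominal [(array([412.2, 213.9]), 0.61)]
pocket_nominal []
green_carrier [(array([244.7, 206.8]), 0.65), (array([241.2, 247.6]), 0.64)]
black_carrier [(array([244.7, 224.6]), 0.73)]
amber_bottle [(array([321.8, 160.8]), 0.56)]
amber_jar [(array([285.5, 151.5]), 0.53)]
scene (array([ 1.1471, -0.0341,  0.8913]), array([-0.6653,  0.0826, -0.7421]))
orange_carrier [(array([390.5, 223.3]), 0.89), (array([337.5, 238.3]), 0.7), (array([375.4, 190.1]), 0.56)]
orange_carrier_blue_end [(array([367.8, 191.2]), 0.93), (array([332.1, 219.8]), 0.89), (array([403.2, 215.8]), 0.57)]
rack [(array([400.5, 243.6]), 0.86)]
stand [(array([389.6, 225.4]), 0.61), (array([405.1, 215.6]), 0.59)]
mouth_nominal []
pocket_nominal []
green_carrier [(array([403.3, 253.2]), 0.78)]
black_carrier [(array([397.7, 240.1]), 0.69)]
amber_bottle [(array([321.1, 309.8]), 0.82)]
amber_jar [(array([368.1, 320. ]), 0.68)]
```

View pics/s.png

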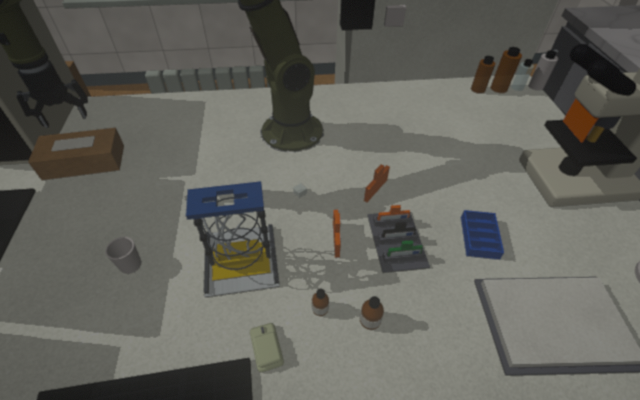

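View pics/t.png

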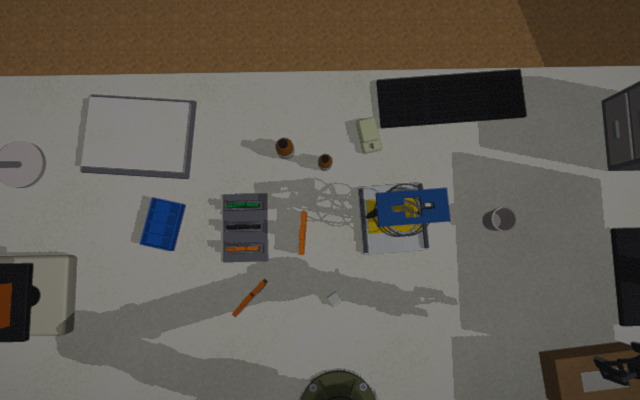

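Scene shows the rack (top image, about 245,228) holding green, black and orange carriers. Two larger orange look-alikes lie outside it, at (303,232) and (250,297). The turner is at about (410,210), with the bottles beyond.

Run:
```python
from h import *
np.set_printoptions(precision=4,suppress=True)
b=np.array(manip.get_image("top"));a=np.array(manip.get_image("scene"))
for n,im in(("top",b),("scene",a)):
  hsv=cv2.cvtColor(im,cv2.COLOR_RGB2HSV)
  m=cv2.inRange(hsv,(4,150,90),(14,255,255))
  k,l,st,c=cv2.connectedComponentsWithStats(m)
  for i in range(1,k):
    if st[i,4]>25:
      r=cv2.minAreaRect(np.argwhere(l==i)[:,::-1].astype(np.float32)); print(n,st[i],r)
for l in["rack","stand","mouth_nominal"]:
  for cam in("top",):
    for d in manip.outline_of(cam,l)[:2]:
      p=np.argwhere(d["pixels"])[:,::-1].astype(np.float32); print(l,round(d["confidence"],2),cv2.minAreaRect(p),[atz(cam,q,.03 if l=="rack" else .008) for q in cv2.boxPoints(cv2.minAreaRect(p))])
for nm,px,z in(("orange tab",(244,248),.07),("o2",(303,232),.05),):
  print(nm,atz("top",px,z))
# blue plate
hsv=cv2.cvtColor(b,cv2.COLOR_RGB2HSV); m=cv2.inRange(hsv,(105,120,60),(125,255,255)); m[:,:340]=0;m[:,470:]=0
p=np.argwhere(m)[:,::-1].astype(np.float32);r=cv2.minAreaRect(p);print("plate",r,[atz("top",q,.258) for q in cv2.boxPoints(r)],atz("top",r[0],.258))
u=cv2.resize(b[170:275,200:340],None,fx=5.5,fy=5.5,interpolation=cv2.INTER_CUBIC)
v=cv2.resize(a[180:280,325:465],None,fx=5.5,fy=5.5,interpolation=cv2.INTER_CUBIC)[:,:,::-1]
cv2.imwrite("pics/s2.png",v)
cv2.imwrite("pics/t2.png",cv2.resize(b[170:265,345:465],None,fx=6,fy=6,interpolation=cv2.INTER_CUBIC)[:,:,::-1])
```

```text
top [299 212   8  43 190] ((301.8578796386719, 232.98983764648438), (5.414775371551514, 42.32074737548828), 4.085616588592529)
top [226 246  33   5 104] ((241.98965454101562, 248.23117065429688), (3.5358471870422363, 32.09165954589844), 87.79740142822266)
top [252 281  13  14  69] ((257.972412109375, 287.47515869140625), (4.311105728149414, 15.014541625976562), 41.987213134765625)
top [233 294  19  23 117] ((241.87648010253906, 304.8941345214844), (4.664005279541016, 25.814725875854492), 40.601295471191406)
scene [564 100  32  42 688] ((578.2500610351562, 120.24998474121094), (33.23401641845703, 25.45584487915039), 45.0)
scene [376 166  13   8  52] ((382.0, 169.5), (12.0, 7.0), 0.0)
scene [367 180   9  10  39] ((371.5000305175781, 184.50001525878906), (2.8284268379211426, 11.31370735168457), 45.0)
scene [379 206  30  11  95] ((393.0122375488281, 209.9638214111328), (8.129925727844238, 29.41120719909668), 82.14668273925781)
scene [334 210   6  44 171] ((336.5, 231.5), (43.0, 5.0), 90.0)
rack 0.79 ((245.0, 227.0), (43.99999237060547, 67.99998474121094), 0.0) [array([0.4237, 0.3207, 0.03  ]), array([0.6188, 0.3223, 0.03  ]), array([0.6166, 0.1948, 0.03  ]), array([0.4215, 0.1955, 0.03  ])]
stand 0.83 ((393.3138122558594, 217.76553344726562), (69.84124755859375, 67.59902954101562), 85.2363510131836) [array([ 0.6365, -0.0677,  0.008 ]), array([ 0.6499, -0.2678,  0.008 ]), array([ 0.4448, -0.2757,  0.008 ]), array([ 0.432 , -0.0792,  0.008 ])]
orange tab [0.4598 0.2532 0.07  ]
o2 [0.5015 0.0911 0.05  ]
plate ((412.5655517578125, 206.78622436523438), (34.21474075317383, 71.25302124023438), 85.2363510131836) [array([ 0.5828, -0.0862,  0.258 ]), array([ 0.5937, -0.2501,  0.258 ]), array([ 0.5151, -0.2527,  0.258 ]), array([ 0.5044, -0.0902,  0.258 ])] [ 0.5488 -0.1698  0.258 ]
```

View pics/s2.png

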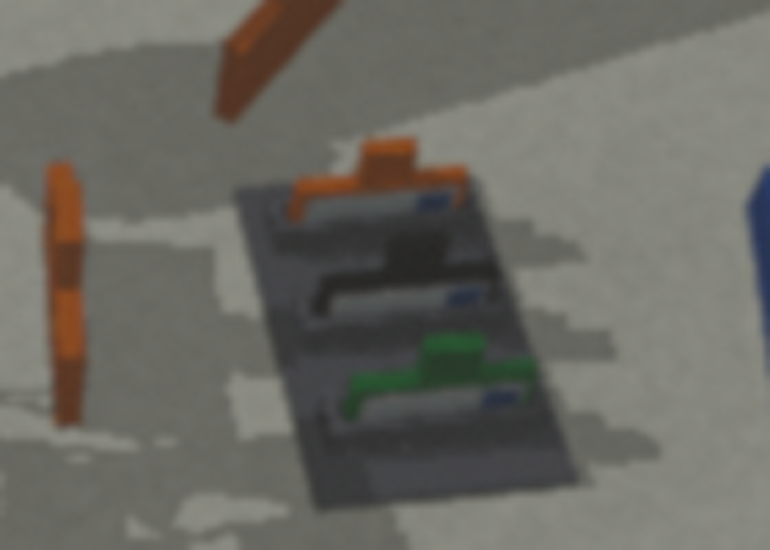

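View pics/t2.png

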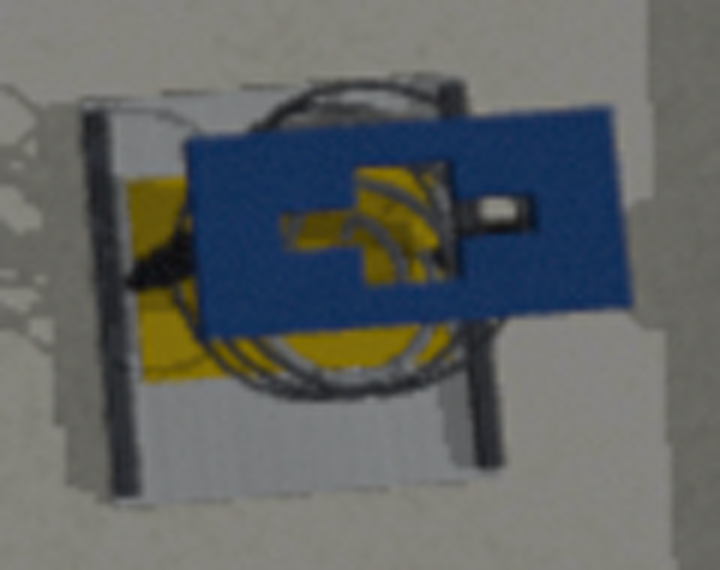

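Blue end of the rack carrier is on the world +y side (right in the scene crop), so the glass already faces away from the robot. The plate's cross slot is centred near (0.549,-0.170) with yaw of about 0.066. I'll lift and square the tool, with tool y along world +x.

```bash
python3 -m crank '[0,0,-0.95,-0.98,0,0,-0.95,-0.98,0,0,-0.95,-0.98,0,0,-0.95,-0.98,0,0,0,-0.98,0,0,0,-0.98,0,0,0,-0.98,0,0,0,-0.98,0,0,0,-0.98,0,0,0,-0.98,0,0,0,-0.98,0,0,0,-0.98,0,0,0,0]'
cat >> h.py <<'E'
def plan(P,yawy=None):
    s=manip.observe();R=Ro.from_rotvec(s["tcp_rot"]).as_matrix()
    d=R.T@(np.array(P)-s["tcp_pos"])/0.04
    print("tcp",s["tcp_pos"].round(4),"tool y angle",np.degrees(np.arctan2(R[1,1],R[0,1])).round(2),"tilt",R[:,2].round(3),"total units",d.round(3),"F",s["contact_force"].round(2),"w",round(s["width"]*1e3,1),"ff",s["finger_force"],"clk",s["clock"])
E
python3 -c "
from h import *
plan((.53,-.17,.42))"
```

```text
clock: 2.43
tcp_pos: [0.2135, -0.6139, 0.4003]
tcp_rot: [2.224, 2.219, 0.0]
contact_force: [0.4, 0.1, 0.0]
width: 0.0851
finger_force: 0.0
tcp [ 0.2135 -0.6139  0.4003] tool y angle -0.12 tilt [ 0.  0. -1.] total units [11.114  7.89  -0.491] F [0.41 0.06 0.03] w 85.1 ff 0.0 clk 2.4333
```

```bash
python3 -m crank '[0.65,0.46,-0.03,0,0.65,0.46,-0.03,0,0.65,0.46,-0.03,0,0.65,0.46,-0.03,0,0.65,0.46,-0.03,0,0.65,0.46,-0.03,0,0.65,0.46,-0.03,0,0.65,0.46,-0.03,0,0.65,0.46,-0.03,0,0.65,0.46,-0.03,0,0.65,0.46,-0.03,0,0.65,0.46,-0.03,0,0.65,0.46,-0.03,0,0.65,0.46,-0.03,0,0.65,0.46,-0.03,0,0.65,0.46,-0.03,0,0.65,0.46,-0.03,0,0,0,0,0,0,0,0,0]'
python3 - <<'E'
from h import *
plan((.53,-.17,.42))
print(ray("wrist",(320,200)),manip.calibration("wrist")["mtx"])
a=save("wrist","pics/w1.png")
print(proj("wrist",(.549,-.17,.258)))
E
```

```text
clock: 4.02
tcp_pos: [0.5292, -0.1709, 0.4209]
tcp_rot: [-2.224, -2.219, -0.001]
contact_force: [-0.2, -0.2, 0.5]
width: 0.0858
finger_force: 0.0
tcp [ 0.5292 -0.1709  0.4209] tool y angle -0.12 tilt [ 0.  0. -1.] total units [0.023 0.02  0.022] F [-0.23 -0.23  0.48] w 85.8 ff 0.0 clk 4.0167
(array([ 0.5292675 , -0.10608306,  0.54753102]), array([-0.00514301, -0.2614861 , -0.96521031])) [[340.77759984   0.         321.28177307]
 [  0.         340.77759984 198.54482413]
 [  0.           0.           1.        ]]
[345.4742296  181.20893168]
```

View pics/w1.png

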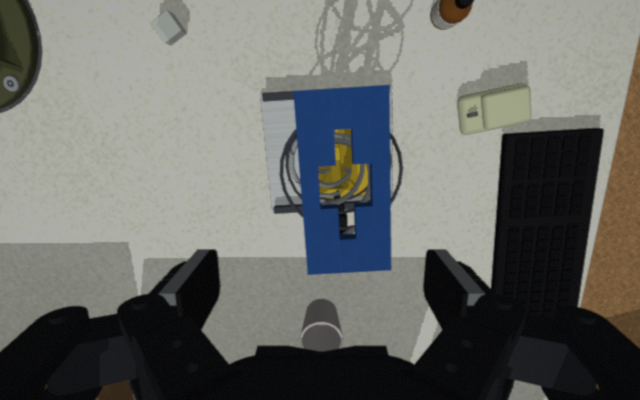

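The wrist picture shows the blue plate whole (columns 295-390, rows 87-273), with the slot from (342,128) to (348,238). I'll measure the hole.

```bash
cat > slot.py <<'E'
from h import *
def slot(cam,im,lo=(105,120,50)):
    m=cv2.inRange(cv2.cvtColor(im,cv2.COLOR_RGB2HSV),lo,(125,255,255))
    k,l,st,c=cv2.connectedComponentsWithStats(m)
    i=1+np.argmax([st[j,4] for j in range(1,k)]); m=(l==i).astype(np.uint8)
    cs,h=cv2.findContours(m,cv2.RETR_CCOMP,cv2.CHAIN_APPROX_NONE)
    out=max((c for c,hh in zip(cs,h[0]) if hh[3]<0),key=cv2.contourArea)
    ins=[c for c,hh in zip(cs,h[0]) if hh[3]>=0]; ins=max(ins,key=cv2.contourArea)
    for nm,c in(("plate",out),("hole",ins)):
        W=np.array([atz(cam,p,.258)[:2] for p in c[:,0].astype(float)],np.float32)
        r=cv2.minAreaRect(W*1000); print(nm,np.round(r[0],1),np.round(r[1],1),round(r[2],2), "hole/plate n",len(c))
E
python3 - <<'E'
from slot import *
import time
im=np.array(manip.get_image("wrist"));slot("wrist",im)
b=np.array(manip.get_image("top"))
try: slot("top",b)
except Exception as e: print(e)
for d in manip.tip_of("wrist","mouth_nominal"): print(d["confidence"],atz("wrist",d["at"],.258))
E
```

```text
plate [ 549.1 -173.4] [ 78.5 163.5] 2.99 hole/plate n 542
hole [ 548.4 -172.7] [47.1 99.4] 3.55 hole/plate n 324
max() iterable argument is empty
```

Plate and hole measured by the wrist camera: centre about (0.549,-0.173), yaw about 3.4°, sizes matching. Next I'll go over the orange carrier.

```bash
python3 -m crank '[0.75,-0.12,0,0,0.75,-0.12,0,0,0.75,-0.12,0,0,0.75,-0.12,0,0,0.75,-0.12,0,0,0.75,-0.12,0.5,0,0.75,-0.12,0.5,0,0.75,-0.12,0.5,0,0.75,-0.12,0.5,0,0.75,-0.12,0.5,0,0.75,-0.12,0.5,0,0.75,-0.12,0.5,0,0.75,-0.12,0.5,0,0.75,-0.12,0.5,0,0,0,0.5,0,0,0,0,0,0,0,0,0]' 40 30
cat > meas.py <<'E'
from h import *
plan((.46,.253,.12))
im=np.array(manip.get_image("wrist")); cv2.imwrite("pics/w2.png",im[:,:,::-1])
m=cv2.inRange(cv2.cvtColor(im,cv2.COLOR_RGB2HSV),(4,150,60),(14,255,255))
k,l,st,c=cv2.connectedComponentsWithStats(m)
for i in range(1,k):
    if st[i,4]>60:
        r=cv2.minAreaRect(np.argwhere(l==i)[:,::-1].astype(np.float32)); print(st[i],atz("wrist",r[0],.078),np.round(r,1) if 0 else r)
E
python3 meas.py
```

```text
clock: 5.63
tcp_pos: [0.4631, 0.2452, 0.2201]
tcp_rot: [-2.229, -2.214, 0.004]
contact_force: [0.4, -0.9, -0.5]
width: 0.04
finger_force: 0.0
tcp [0.4631 0.2452 0.2201] tool y angle -0.38 tilt [-0.002 -0.001 -1.   ] total units [ 0.198 -0.075  2.502] F [ 0.37 -0.92 -0.46] w 40.0 ff 0.0 clk 5.6333
[ 311  112   14  102 1195] [0.46048635 0.26774322 0.078     ] ((316.9595947265625, 162.521240234375), (101.22382354736328, 12.385175704956055), 88.83085632324219)
[  96  132  138  107 6569] [0.33084867 0.24877356 0.078     ] ((157.70614624023438, 187.06468200683594), (148.3936767578125, 62.03694152832031), 39.588130950927734)
[591 268  49  48 692] [0.72669261 0.15064782 0.078     ] ((619.7999877929688, 291.6000671386719), (40.24921798706055, 53.66563034057617), 63.43495178222656)
[ 299  297   84   51 1493] [0.48081665 0.12057693 0.078     ] ((341.26904296875, 323.2335205078125), (82.93156433105469, 47.16554641723633), 4.085616588592529)
```

View pics/w2.png

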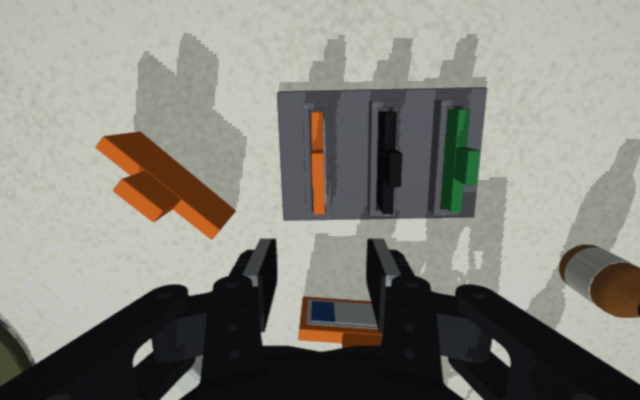

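Orange carrier in the rack fills columns 311-325, rows 112-214, upright, with its tab near (318,168) and the black one 70 px to the right. I'll compute its centre.

Run:
```python
from h import *
im=np.array(manip.get_image("wrist"))
m=cv2.inRange(cv2.cvtColor(im,cv2.COLOR_RGB2HSV),(4,150,60),(14,255,255))
for r in range(110,218,4):
    c=np.where(m[r,290:345])[0]
    if len(c): 
        a,b=c[0]+290,c[-1]+291; A=atz("wrist",(a,r),.052);B=atz("wrist",(b,r),.052); print(r,a,b,A[:2].round(4),B[:2].round(4),im[r,(a+b)//2])
for d in manip.tip_of("wrist","orange_carrier")[:3]: print(d["confidence"],d["at"],atz("wrist",d["at"],.008))
for d in manip.tip_of("wrist","rack")[:1]: print(d["confidence"],d["at"],atz("wrist",d["at"],.0))
plan((.46,.26,.066))
```

```text
114 310 322 [0.4554 0.3051] [0.4655 0.305 ] [193  99  35]
118 310 322 [0.4553 0.3018] [0.4655 0.3017] [184  93  32]
122 310 321 [0.4553 0.2985] [0.4646 0.2984] [193  99  34]
126 310 321 [0.4552 0.2952] [0.4646 0.2951] [184  94  31]
130 310 321 [0.4552 0.2918] [0.4646 0.2917] [183  93  31]
134 310 321 [0.4551 0.2884] [0.4645 0.2884] [162  82  27]
138 310 321 [0.455  0.2851] [0.4645 0.285 ] [162  81  26]
142 310 322 [0.455  0.2816] [0.4653 0.2816] [152  76  22]
146 311 322 [0.4558 0.2782] [0.4653 0.2781] [153  76  25]
150 311 321 [0.4557 0.2748] [0.4644 0.2747] [96 48 16]
154 310 322 [0.4548 0.2713] [0.4652 0.2712] [186  94  31]
158 310 322 [0.4547 0.2678] [0.4652 0.2677] [198 100  33]
162 310 322 [0.4547 0.2643] [0.4652 0.2642] [198 101  34]
166 310 322 [0.4546 0.2608] [0.4651 0.2607] [198 100  34]
170 310 322 [0.4545 0.2572] [0.4651 0.2571] [198  99  33]
174 310 322 [0.4545 0.2536] [0.4651 0.2535] [198 100  34]
178 310 322 [0.4544 0.25  ] [0.4651 0.2499] [198 101  34]
182 310 322 [0.4544 0.2464] [0.465  0.2463] [198  99  33]
186 311 323 [0.4552 0.2428] [0.4659 0.2427] [192  97  32]
190 312 323 [0.456  0.2391] [0.4659 0.239 ] [198 100  33]
194 312 323 [0.456  0.2354] [0.4658 0.2353] [197 100  33]
198 312 323 [0.4559 0.2317] [0.4658 0.2316] [198  99  33]
202 312 323 [0.4558 0.2279] [0.4658 0.2279] [198  99  33]
206 312 323 [0.4558 0.2242] [0.4657 0.2241] [198 100  33]
210 312 324 [0.4557 0.2204] [0.4666 0.2203] [198 100  34]
0.9 [316.7, 159.4] [0.46017618 0.26025463 0.008     ]
0.78 [353.3, 301.3] [0.49937436 0.0994996  0.008     ]
0.76 [184.9, 173.8] [0.32627116 0.24680732 0.008     ]
0.84 [379.4, 156.9] [0.52436314 0.26132203 0.        ]
tcp [0.4645 0.2458 0.2221] tool y angle -0.44 tilt [ 0.002 -0.    -1.   ] total units [ 0.354 -0.124  3.902] F [ 0.48  0.55 -0.36] w 39.6 ff 0.0 clk 5.8333
```

```bash
python3 -m crank '[0.38,-0.09,0.6,0,0,0,0.7,0,0,0,0.7,0,0,0,0.6,0,0,0,0.5,0,0,0,0.4,0,0,0,0.35,0,0,0,0,0,0,0,0,0]' 40 30
python3 -c "
from h import *
plan((.4605,.261,.066))"
```

```text
clock: 6.58
tcp_pos: [0.4599, 0.2618, 0.067]
tcp_rot: [2.228, 2.215, -0.0]
contact_force: [0.1, -0.1, 1.3]
width: 0.0398
finger_force: 0.0
tcp [0.4599 0.2618 0.067 ] tool y angle -0.31 tilt [-0. -0. -1.] total units [-0.02   0.014  0.024] F [ 0.08 -0.13  1.35] w 39.8 ff 0.0 clk 6.5833
```

```bash
python3 -m crank '[0,0,0,0,0,0,0,0,0,0,0,0,0,0,0,0,0,0,0,0,0,0,0,0,0,0,-0.2,0,0,0,-0.4,0,0,0,-0.7,0,0,0,-0.9,0,0,0,-0.9,0,0,0,-0.9,0,0,0,-0.9,0,0,0,-0.9,0,0,0,-0.9,0,0,0,-0.7,0,0,0,0,0,0,0,0,0]' 5 50
python3 -c "
from h import *
plan((.549,-.172,.36))
im=save('wrist','pics/w3.png')"
```

```text
clock: 8.08
tcp_pos: [0.4598, 0.2629, 0.3645]
tcp_rot: [2.225, 2.216, 0.005]
contact_force: [-1.6, -0.1, -0.9]
width: 0.0089
finger_force: 49.1
tcp [0.4598 0.2629 0.3645] tool y angle -0.24 tilt [ 0.003  0.001 -1.   ] total units [-10.863   2.275   0.11 ] F [-1.55 -0.15 -0.89] w 8.9 ff 49.12722265580669 clk 8.0833
```

View pics/w3.png

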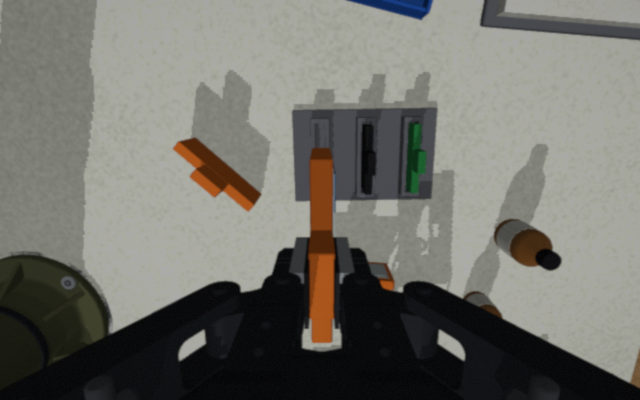

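Carrier is held centrally by its tab (shoulders from row 148 to 342, column 321), and the other two are undisturbed.

```bash
python3 - <<'E'
from h import *
s=manip.observe();z=s["tcp_pos"][2]-.015
for p in((321,148),(321,342),(312,290),(333,290)): print((atz("wrist",p,z)-s["tcp_pos"]).round(4))
E
python3 -m crank '[-0.4,0.1,0,0,-0.68,0.142,0,0,-0.68,0.142,0,0,-0.68,0.142,0,0,-0.68,0.142,0,0,-0.68,0.142,0,0,-0.68,0.142,0,0,-0.68,0.142,0,0,-0.68,0.142,0,0,-0.68,0.142,0,0,-0.68,0.142,0,0,-0.68,0.142,0,0,-0.68,0.142,0,0,-0.68,0.142,0,0,-0.68,0.142,0,0,-0.68,0.142,0,0,-0.26,0.05,0,0,0,0,0,-0.6,0,0,0,0,0,0,0,0]'
python3 - <<'E'
from slot import *
plan((.549,-.172,.36))
slot("wrist",save("wrist","pics/w4.png"))
slot("top",save("top","pics/t4.png"))
E
```

```text
[-0.0001  0.0487 -0.015 ]
[-0.0006 -0.0449 -0.015 ]
[-0.0046 -0.0168 -0.015 ]
[ 0.0051 -0.0168 -0.015 ]
clock: 9.8
tcp_pos: [0.5483, -0.1715, 0.3615]
tcp_rot: [-2.154, -2.283, 0.001]
contact_force: [-0.2, 0.5, -1.6]
width: 0.009
finger_force: 49.0
tcp [ 0.5483 -0.1715  0.3615] tool y angle 3.33 tilt [-0.002  0.001 -1.   ] total units [-0.013  0.016  0.037] F [-0.18  0.49 -1.63] w 9.0 ff 48.969118762761354 clk 9.8
plate [ 549.1 -158.8] [ 79.1 137.1] 3.17 hole/plate n 917
hole [ 561.  -188.2] [1.  1.1] 47.11 hole/plate n 4Traceback (most recent call last):
  File "<stdin>", line 4, in <module>
  File "slot.py", line 8, in slot
    ins=[c for c,hh in zip(cs,h[0]) if hh[3]>=0]; ins=max(ins,key=cv2.contourArea)
                                                      ~~~^^^^^^^^^^^^^^^^^^^^^^^^^
ValueError: max() iterable argument is empty
```

View pics/w4.png

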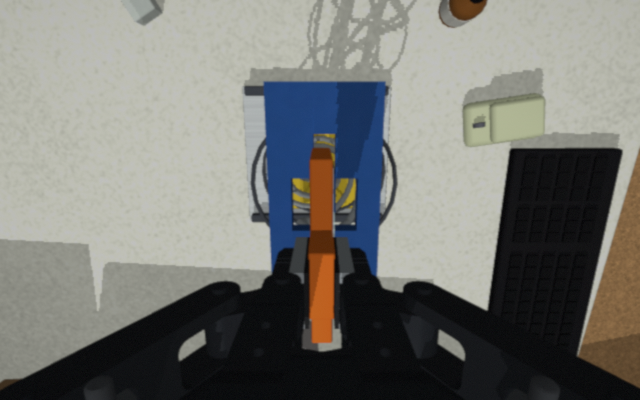

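The wrist view shows the carrier over the slot: slot end at (324,133), widened part at rows 178-230, columns 292-356, plate edge at row 82.

Run:
```python
from h import *
for p in((325,82),(265,83),(386,82),(314,134.5),(335,134.5),(292,179),(355,179),(292,229),(356,229)): print(p,atz("wrist",p,.258).round(4))
im=cv2.imread("pics/w4.png")
for r in (140,144,148,185,215): print(r,"".join("B" if (b>1.6*g and b>50) else "o" if rr>1.5*g and rr>60 and b<50 else "." for b,g,rr in im[r,280:370].astype(int)))
plan((.549,-.175,.33))
```

```text
(325, 82) [ 0.5458 -0.0904  0.258 ]
(265, 83) [ 0.5073 -0.0933  0.258 ]
(386, 82) [ 0.585  -0.0881  0.258 ]
(314, 134.5) [ 0.5405 -0.124   0.258 ]
(335, 134.5) [ 0.5545 -0.1232  0.258 ]
(292, 179) [ 0.527  -0.1552  0.258 ]
(355, 179) [ 0.5704 -0.1526  0.258 ]
(292, 229) [ 0.5283 -0.1918  0.258 ]
(356, 229) [ 0.5742 -0.1891  0.258 ]
140 BBBBBBBBBBBBBBBBBBBBBBBBBBBBBBBBB.......................BBBBBBBBBBBBBBBBBBBBBBBBBBBBBBBBBB
144 BBBBBBBBBBBBBBBBBBBBBBBBBBBBBBBBB.......................BBBBBBBBBBBBBBBBBBBBBBBBBBBBBBBBBB
148 BBBBBBBBBBBBBBBBBBBBBBBBBBBBBBBB.oooooooooooooooo.......BBBBBBBBBBBBBBBBBBBBBBBBBBBBBBBBBB
185 BBBBBBBBBBBB..................oooooooooooooooooooooo.........................BBBBBBBBBBBBB
215 BBBBBBBBBBBBB.................oooooooooooooooooooooo........................BBBBBBBBBBBBBB
tcp [ 0.5485 -0.1713  0.3623] tool y angle 3.38 tilt [-0.001  0.    -1.   ] total units [-0.094  0.007  0.806] F [ 0.02  0.07 -1.23] w 9.4 ff 48.96770361112431 clk 9.9
```

```bash
python3 -m crank '[-0.08,0.03,0,0,0,0,0.5,0,0,0,0.3,0,0,0,0.2,0,0,0,0,0,0,0,0,0]'
python3 -c "
from h import *
plan((.5497,-.1745,.30))"
python3 -m crank '[0,0,0.07,0,0,0,0.07,0,0,0,0.07,0,0,0,0.07,0,0,0,0.07,0,0,0,0,0,0,0,0,0]'
python3 -c "
from h import *
plan((.5497,-.1745,.295))"
```

```text
clock: 10.4
tcp_pos: [0.5499, -0.1756, 0.3224]
tcp_rot: [-2.155, -2.285, 0.001]
contact_force: [-0.3, -1.1, -0.2]
width: 0.0091
finger_force: 49.1
tcp [ 0.5499 -0.1756  0.3224] tool y angle 3.35 tilt [-0.001  0.    -1.   ] total units [ 0.028 -0.003  0.56 ] F [-0.33 -1.11 -0.24] w 9.1 ff 49.06902012764476 clk 10.4
clock: 10.98
tcp_pos: [0.5499, -0.1753, 0.3081]
tcp_rot: [-2.154, -2.285, 0.0]
contact_force: [-0.3, 1.1, -0.7]
width: 0.0093
finger_force: 49.0
tcp [ 0.5499 -0.1753  0.3081] tool y angle 3.36 tilt [-0.001  0.001 -1.   ] total units [ 0.021 -0.002  0.327] F [-0.29  1.07 -0.72] w 9.3 ff 48.98974242678378 clk 10.9833
```

```bash
python3 -m crank '[0,0,0.07,0,0,0,0.07,0,0,0,0.07,0,0,0,0.07,0,0,0,0.07,0,0,0,0.07,0,0,0,0,0,0,0,0,0]'
python3 -c "
from h import *
plan((.5497,-.1745,.295))"
```

```text
clock: 11.65
tcp_pos: [0.5499, -0.1754, 0.2914]
tcp_rot: [-2.155, -2.285, 0.0]
contact_force: [0.3, 3.2, -1.8]
width: 0.0089
finger_force: 48.9
tcp [ 0.5499 -0.1754  0.2914] tool y angle 3.36 tilt [-0.001  0.001 -1.   ] total units [ 0.023 -0.004 -0.091] F [ 0.31  3.23 -1.81] w 8.9 ff 48.92061934398953 clk 11.65
```

The carrier is 26 mm into the slot, with a slight side load along y. I'll ease that, check, and release.

```bash
python3 -m crank '[0.03,0,0,0,0,0,0,0,0,0,0,0]' | grep force
python3 -m crank '[0,0,0,0,0,0,0,0,0,0,0,0,0,0,0,0,0,0,0,0,0,0,0,0,0,0,0,0,0,0,0,0,0,0,0,0,0,0,0,0,0,0,0,0,0,0,0,0]' 45
python3 -m crank '[0,0,-0.6,0,0,0,-0.8,0,0,0,-0.8,0,0,0,-0.8,0,0,0,0,0,0,0,0,0]'
python3 - <<'E'
from h import *
a=save("scene","pics/s5.png");w=save("wrist","pics/w5.png")
v=cv2.resize(a[170:300,175:295],None,fx=4.5,fy=4.5,interpolation=cv2.INTER_CUBIC)[:,:,::-1]
u=cv2.resize(w[60:320,200:440],None,fx=1,fy=585/260)[:,:,::-1]
cv2.imwrite("pics/c5.png",np.hstack([v,u[:585,:240]]))
plan((.55,-.17,.4))
for cam in("scene","wrist"):
  for l in("orange_carrier","orange_carrier_blue_end"):
    print(cam,l,[(np.round(d["at"]),round(d["confidence"],2),atz(cam,d["at"],.012 if l[-1]=="r" else .034).round(3)) for d in manip.tip_of(cam,l)])
E
```

```text
contact_force: [-0.4, 1.4, -0.3]
finger_force: 48.9
clock: 12.9
tcp_pos: [0.55, -0.1745, 0.2919]
tcp_rot: [-2.156, -2.285, 0.0]
contact_force: [0.4, 0.1, -1.4]
width: 0.0451
finger_force: 0.0
clock: 13.4
tcp_pos: [0.5509, -0.1744, 0.414]
tcp_rot: [2.153, 2.283, 0.003]
contact_force: [0.6, 0.2, 0.0]
width: 0.045
finger_force: 0.0
tcp [ 0.5498 -0.1745  0.411 ] tool y angle 3.35 tilt [-0.001  0.    -1.   ] total units [0.113 0.012 0.275] F [ 0.31  0.29 -0.15] w 45.0 ff 0.0 clk 13.5
scene orange_carrier [(array([339., 239.]), 0.81, array([0.51 , 0.099, 0.012])), (array([376., 189.]), 0.62, array([0.331, 0.244, 0.012])), (array([228., 224.]), 0.61, array([ 0.426, -0.208,  0.012]))]
scene orange_carrier_blue_end [(array([240., 209.]), 0.84, array([ 0.393, -0.172,  0.034])), (array([368., 193.]), 0.63, array([0.364, 0.209, 0.034])), (array([228., 224.]), 0.62, array([ 0.442, -0.204,  0.034])), (array([334., 219.]), 0.58, array([0.456, 0.093, 0.034]))]
wrist orange_carrier [(array([326., 169.]), 0.63, array([ 0.557, -0.202,  0.012]))]
wrist orange_carrier_blue_end [(array([310., 142.]), 0.6, array([ 0.53 , -0.158,  0.034]))]
```

View pics/c5.png

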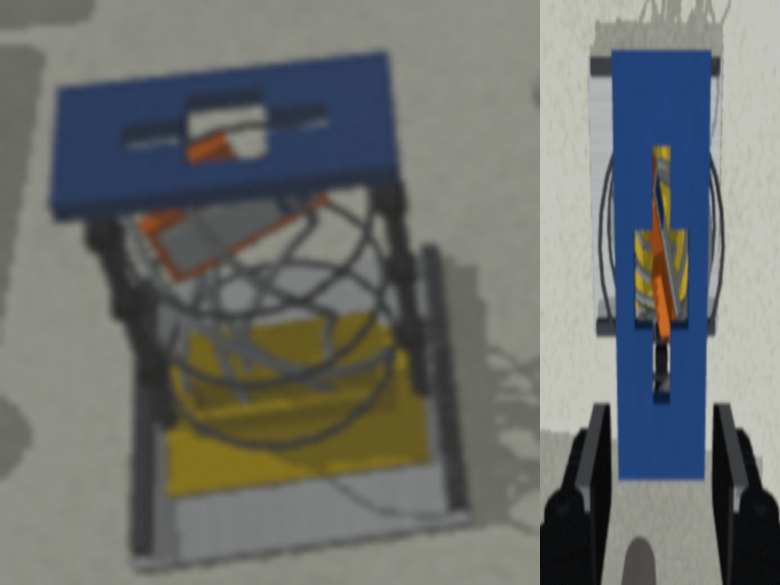

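The carrier has dropped only to just under the plate and hangs there, turned a little, with its tab still inside the hole (crop around 215,150). I'll check whether it's still moving and where it is.

```bash
python3 -m crank '[0,0,0,0,0,0,0,0,0,0,0,0,0,0,0,0,0,0,0,0,0,0,0,0]' | head -1
python3 - <<'E'
from h import *
a0=cv2.imread("pics/s5.png")[:,:,::-1];w0=cv2.imread("pics/w5.png")[:,:,::-1]
def om(im,x0,x1,y0,y1):
    m=cv2.inRange(cv2.cvtColor(np.ascontiguousarray(im),cv2.COLOR_RGB2HSV),(3,130,50),(14,255,255)); q=np.zeros_like(m);q[y0:y1,x0:x1]=m[y0:y1,x0:x1];return q
a=np.array(manip.get_image("scene"));w=np.array(manip.get_image("wrist"))
for n,i,b in(("scene",a0,(185,280,175,260)),("scene",a,(185,280,175,260)),("wrist",w0,(220,420,60,260)),("wrist",w,(220,420,60,260))):
    m=om(i,*b);k,l,st,c=cv2.connectedComponentsWithStats(m)
    print(n,[(st[j].tolist(),c[j].round(1).tolist()) for j in range(1,k) if st[j,4]>5])
big=cv2.resize(w[95:235,280:360],None,fx=4,fy=4,interpolation=cv2.INTER_CUBIC)
big2=cv2.resize(a[180:255,180:285],None,fx=4.5,fy=7.46,interpolation=cv2.INTER_CUBIC)
cv2.imwrite("pics/c6.png",np.hstack([big[:,:,::-1],big2[:560,:,::-1][:559] if 0 else cv2.resize(big2,(470,560))[:,:,::-1]]))
E
```

```text
clock: 14.2
scene [([217, 200, 9, 6, 33], [221.0, 202.4]), ([206, 217, 9, 6, 26], [209.7, 219.0])]
scene [([217, 200, 9, 6, 34], [221.1, 202.5]), ([206, 217, 9, 6, 27], [209.7, 219.1])]
wrist [([313, 129, 3, 9, 18], [313.6, 132.9]), ([309, 147, 26, 64, 749], [320.5, 184.4])]
wrist [([314, 130, 3, 8, 14], [314.5, 132.9]), ([309, 148, 27, 63, 753], [320.9, 184.8])]
```

View pics/c6.png

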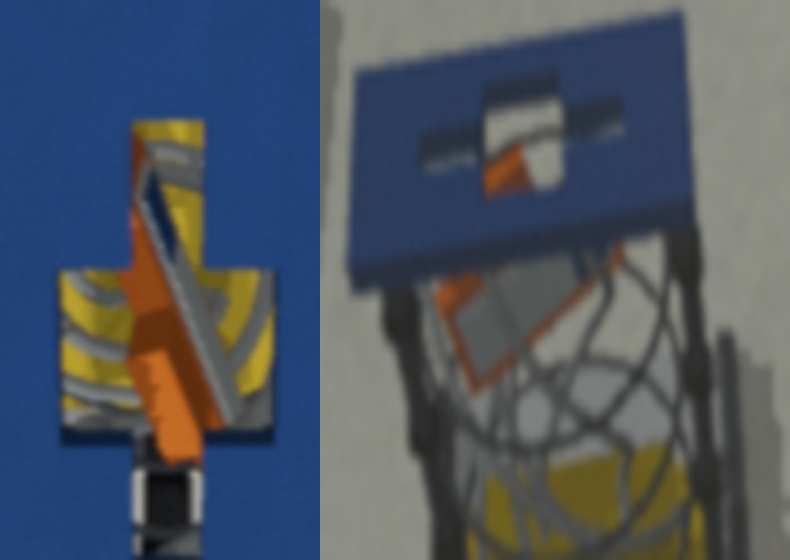

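```bash
cat > fit.py <<'E'
from h import *
from scipy.optimize import least_squares
W=lambda x,y:(280+x/4,95+y/4); S=lambda x,y:(180+(x-320)/4.476,180+y/7.467)
obs=[("wrist",W(128,357),(-.005,.014,.07)),("wrist",W(172,347),(.005,.014,.07)),("wrist",W(163,465),(-.005,-.014,.07)),("wrist",W(203,460),(.005,-.014,.07)),
("scene",S(475,392),(.005,-.045,0)),("scene",S(624,258),(.005,.045,0)),("scene",S(437,290),(.005,-.045,.044))]
f=lambda p:np.ravel([proj(c,Ro.from_rotvec(p[3:]).apply(m)+p[:3])-q for c,q,m in obs])
r=least_squares(f,[.55,-.172,.2,0,0,.4],x_scale=[.01]*3+[.2]*3)
print("pos",r.x[:3].round(4),"R",Ro.from_rotvec(r.x[3:]).as_matrix().round(3).tolist(),"zyx",Ro.from_rotvec(r.x[3:]).as_euler("ZYX",degrees=True).round(1),"res",f(r.x).round(1))
R=Ro.from_rotvec(r.x[3:])
for m in((0,0,.07),(0,.014,.07),(0,-.014,.07),(0,.045,.044),(0,-.045,.044),(0,.045,0),(0,-.045,0)): print(m,(R.apply(m)+r.x[:3]).round(4))
E
python3 fit.py
```

```text
pos [ 0.5581 -0.1683  0.1801] R [[0.94, -0.324, -0.106], [0.289, 0.923, -0.253], [0.18, 0.207, 0.962]] zyx [ 17.1 -10.4  12.2] res [-0.2  0.1 -0.2  0.4 -0.2  0.1  0.5 -0.6 -0.7 -0.4  1.5  0.  -0.8  0.4]
(0, 0, 0.07) [ 0.5507 -0.186   0.2474]
(0, 0.014, 0.07) [ 0.5462 -0.173   0.2503]
(0, -0.014, 0.07) [ 0.5552 -0.1989  0.2445]
(0, 0.045, 0.044) [ 0.5389 -0.1378  0.2317]
(0, -0.045, 0.044) [ 0.568  -0.2209  0.2131]
(0, 0.045, 0) [ 0.5436 -0.1267  0.1894]
(0, -0.045, 0) [ 0.5727 -0.2098  0.1708]
```

A pose fit (residuals around 1 px) shows the carrier rolled 12° with its -y end low. The tab's -y end is caught in the narrow slot, just about at the plate's underside. I'll press down on the +y end of the tab with closed fingers, gently, through the wide hole.

```bash
python3 -m crank '[0.14,0,0.5,0,0,0,0.8,0,0,0,0.8,0,0,0,0.6,0,0,0,0.3,0,0,0,0,0,0,0,0,0]' 0 30
python3 -m crank '[0,0,0.06,0,0,0,0.06,0,0,0,0.06,0,0,0,0.06,0,0,0,0.06,0,0,0,0,0]'
python3 -m crank '[0,0,0.05,0,0,0,0.05,0,0,0,0.05,0,0,0,0.05,0,0,0,0,0]'
```

```text
clock: 14.88
tcp_pos: [0.5499, -0.169, 0.2925]
tcp_rot: [2.156, 2.285, 0.0]
contact_force: [-0.4, -0.1, -0.3]
width: -0.0002
finger_force: 0.0
clock: 15.38
tcp_pos: [0.5495, -0.169, 0.2795]
tcp_rot: [-2.155, -2.285, 0.001]
contact_force: [-0.8, -0.6, -0.6]
width: -0.0001
finger_force: 0.0
clock: 15.8
tcp_pos: [0.5495, -0.1689, 0.2713]
tcp_rot: [-2.155, -2.285, 0.001]
contact_force: [-0.0, 0.1, 0.5]
width: 0.0002
finger_force: 0.0
```

```bash
python3 -m crank '[0,0,0.05,0,0,0,0.05,0,0,0,0.05,0,0,0,0,0]' | grep -E "pos|contact"
python3 -m crank '[0,0,0.05,0,0,0,0.05,0,0,0,0.05,0,0,0,0,0]'| grep -E "pos|contact"
python3 -m crank '[0,0,0.05,0,0,0,0.05,0,0,0,0.05,0,0,0,0,0]'| grep -E "pos|contact|clock"
cat > ck.py <<'E'
from h import *
a=np.array(manip.get_image("scene"))
m=cv2.inRange(cv2.cvtColor(a,cv2.COLOR_RGB2HSV),(3,130,50),(14,255,255));q=np.zeros_like(m);q[175:285,185:285]=m[175:285,185:285]
k,l,st,c=cv2.connectedComponentsWithStats(q); print([st[j].tolist() for j in range(1,k) if st[j,4]>4])
E
python3 ck.py
```

```text
tcp_pos: [0.5495, -0.1689, 0.2654]
contact_force: [-0.5, -0.2, -1.0]
tcp_pos: [0.5495, -0.1693, 0.2599]
contact_force: [-0.7, -0.8, 0.9]
clock: 16.8
tcp_pos: [0.5496, -0.1686, 0.2531]
contact_force: [0.2, 0.3, -0.7]
[[220, 216, 6, 4, 14], [209, 220, 10, 17, 49]]
```

The carrier shifted lower with almost no force. I'll lift the fingers and look.

```bash
python3 -m crank '[0,0,-0.5,0,0,0,-0.9,0,0,0,-0.9,0,0,0,-0.9,0,0,0,-0.8,0,0,0,0,0,0,0,0,0]'| grep -E "pos|contact|clock"
python3 ck.py
python3 - <<'E'
from h import *
w=np.array(manip.get_image("wrist"));a=np.array(manip.get_image("scene"))
big=cv2.resize(w[95:235,280:360],None,fx=4,fy=4,interpolation=cv2.INTER_CUBIC)
big2=cv2.resize(a[180:290,180:285],(470,560),interpolation=cv2.INTER_CUBIC)
cv2.imwrite("pics/c7.png",np.hstack([big,big2])[:,:,::-1])
E
```

```text
clock: 17.43
tcp_pos: [0.5507, -0.1686, 0.4157]
contact_force: [0.1, 0.7, -0.2]
[[232, 243, 17, 8, 69], [251, 246, 5, 4, 13], [221, 251, 3, 3, 7], [227, 250, 8, 4, 24], [250, 253, 7, 3, 13], [222, 256, 5, 3, 10], [231, 256, 12, 2, 16]]
```

View pics/c7.png

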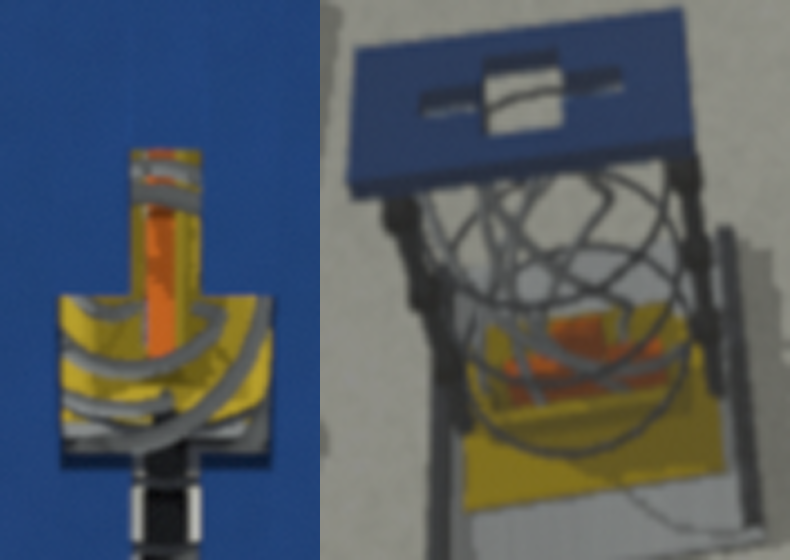

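The carrier slid down and now stands square in the yellow pocket, at about (580,360) in the crop. Its plain orange face is away from the robot, so the glass faces back. I'm handing in.

```bash
python3 -m crank '[0,0,0,0,0,0,0,0,0,0,0,0,0,0,0,0,0,0,0,0,0,0,0,0]'|head -1; python3 ck.py; python3 -c "
from bench import manip
print(manip.finish_job())"
```

```text
clock: 18.08
[[232, 243, 17, 8, 71], [252, 246, 4, 4, 12], [221, 251, 3, 3, 7], [227, 250, 8, 4, 23], [250, 253, 7, 3, 14], [223, 256, 4, 3, 9], [231, 256, 12, 2, 17]]
the job is handed in; nothing more can be done
None
```

The orange carrier now stands in the yellow pocket with its glass side towards the robot, handed in at about 18 s; it hung just under the blue plate after release and dropped after a light push from the closed fingers; no verdict came back.

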